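# Draw the spice pot out of the packed jam jars and weigh it

### The job

Weigh the small spice pot with the steel screw cap that is packed in among the jam jars in the counter rail. There is no room to grip it there, so feel for its cap (screwed on more or less far) with a fingertip, press on it lightly and slide the pot along the table out of the open front, upright and without shifting the jam jars, until there is a finger's width of room all round it; then pick it up and set it down softly, upright and wholly on the plate of the kitchen scale beside the pack. Do not lift it among the jars, bear down hard on it or disturb anything else.

Things in the scene. Friction and masses are not known exactly. Their poses are not given: they have to be found in the camera images.
- pot: Spice pot to be weighed: small round glass pot, 58 mm across, with a flat knurled steel screw cap, 61 mm across; about 0.14 kg; the smallest of the pack and the only one with a bare steel cap. Origin: centre of its underside, z up; glass from 0 to 46 mm up. It stands in the middle of the front row touching the jars left, right and straight behind it; no finger fits there. Its smooth foot (52 mm) slides with friction 0.2.
- lid (a point): On the pot's axis 62 mm above its underside. The cap is screwed on more or less far: its flat top lies 0 to 7 mm above this point (not measured, feel for it) and does not give way. Shut fingertips pressed on it with 8 to 12 N carry the pot along. Pressed ahead of the middle it tips over its leading edge; pressed 10 to 17 mm behind the middle it stays flat. Over 35 N cracks the glass.
- rail: Fixed three-sided rail of 6 mm steel rod on posts, 63 mm high, 215 mm wide inside, round the left, right and far side of the pack; no floor. Origin: on the table where the pot stands at the start (middle of the front row), 30 mm inside the ends of the side rods and 107 mm before the far rod. Its -x axis points straight out of the open front, +y to the left (looking in from there), z up.
- scale: Fixed flat black kitchen scale, the near one on the open table beside the pack (another stands far back at the wall), 168 mm deep (x), 176 mm wide (y), 38 mm high. Origin: centre of its underside; its -x axis points to the button strip at its front edge, z up.
- plate (a point): Centre of the scale's flat weighing plate, on its top face, 38 mm above the table and 20 mm behind (+x of) the scale's origin; axes as the scale's. The plate reaches 59 mm before and behind this point and 80 mm to either side.
- jar_left: Jam jar with a white screw lid, 68 mm across and 72 mm high, 0.16 kg, loose, left of the pot (seen from the open front of the rail). Origin: centre of its underside. To be left where it stands.
- jar_right: Jam jar with a white screw lid, 70 mm across and 70 mm high, 0.16 kg, loose, right of the pot (seen from the open front of the rail). Origin: centre of its underside. To be left where it stands.
- jar_behind: Jam jar with a white screw lid, 69 mm across and 68 mm high, 0.16 kg, loose, straight behind the pot (seen from the open front of the rail). Origin: centre of its underside. To be left where it stands.
- jar_back_left: Jam jar with a white screw lid, 70 mm across and 70 mm high, 0.16 kg, loose, diagonally behind and left of the pot (seen from the open front of the rail). Origin: centre of its underside. To be left where it stands.
- jar_back_right: Jam jar with a white screw lid, 68 mm across and 72 mm high, 0.16 kg, loose, diagonally behind and right of the pot (seen from the open front of the rail). Origin: centre of its underside. To be left where it stands.
- jigger: Double-ended steel jigger, 46 mm across, 77 mm high, standing loose at the side of the work. Origin: centre of its underside. Leave alone.
- shaker: Small glass spice shaker with a domed chromed cap, 44 mm across, 72 mm high, standing loose at the side of the work. Origin: centre of its underside. Leave alone.

How it is judged:
On the way:
1. the pot, still standing upright on the table, has been slid at least 45 mm out of its place, so that there is a finger's width of room between it and every jar (horizontal distance between pot and rail above 0.045 m and height (world z) of pot below 0.004 m and angle between pot's own z axis and vertical below 0.08 rad), for 0.2 s.
At the end, for the whole second after the job is handed in: The pot stands upright, at rest and released, with its foot wholly on the scale's plate (centre within 33 mm of the plate's centre along the scale's x, 52 mm along y); all five jam jars are within 8 mm of where they stood, the jigger and spice shaker within 30 mm (x of pot in the frame of plate between -0.033 and 0.033 m and y of pot in the frame of plate between -0.052 and 0.052 m and z of pot in the frame of plate between -0.004 and 0.004 m and angle between pot's own z axis and vertical below 0.08 rad and linear speed of pot below 0.02 m/s and contact force between pot and scale above 0.3 N and distance of each of jar_left, jar_right, jar_behind, jar_back_left, jar_back_right from where it was at the start of the episode below 0.008 m and distance of each of jigger, shaker from where it was at the start of the episode below 0.03 m); the robot touches nothing.
It fails at once if a jam jar shifted by more than 8 mm, or the jigger or spice shaker by more than 30 mm (distance of any of jar_left, jar_right, jar_behind, jar_back_left, jar_back_right from where it was at the start of the episode above 0.008 m or distance of any of jigger, shaker from where it was at the start of the episode above 0.03 m).
It fails at once if the pot lifted off the table while still among the jars (less than 43 mm from its place) (horizontal distance between pot and rail below 0.043 m and height (world z) of pot above 0.014 m).
It fails at once if the pot tipped by more than 0.35 rad (20 degrees) (angle between pot's own z axis and vertical above 0.35 rad).
It fails at once if the pot among the jars pressed with more than 35 N (fingers on pot) (horizontal distance between pot and rail below 0.043 m and contact force between the fingers and pot above 35 N).
It fails at once if the pot put down hard on the scale (more than 40 N between them) (contact force between pot and scale above 40 N).
It also fails if it takes over 51 s, if anything falls off the work surface, if the arm or the gripper's body presses on something with over 40 N, if the wrist force passes 120 N, or if a joint passes its speed limit or range.

### The arm

A 6-joint arm with a two-finger parallel gripper is mounted at the origin on a cart in front of the work surface, level with it; the furniture and walls round the work are solid. World frame = base frame: x ahead of the robot, y to its left, z up, the work surface at z = 0. Lengths are in m, angles in rad, forces in N, time in s.
With the tool pointing down it reaches from about 0.35 to 0.85 m from the base axis. Payload 8.1 kg.
Tool frame: the origin (TCP) lies between the finger pads; the fingertips stand 14 mm ahead of it and the grasp point (between the pads) lies 5 mm behind it; z points along the fingers, y is the line along which they close (so a half turn about z gives the same grasp; the last joint's range is limited). The gripper opens to 93 mm and grips with 3 to 60 N. Pads are 15 mm wide; open, the fingers measure 128 mm over their backs; the gripper's body (75 mm by 188 mm) begins 65 mm behind the grasp point.
Start: joints at [1.173, 0.13, 1.488, -0, 1.523, -0.085], TCP at [0.185, 0.571, 0.233] pointing down, gripper open.
Joint ranges: [-2.96, 2.96], [-0.89, 2.26], [0.02, 2.5], [-1.34, 4.48], [0, 2.73], [-2.66, 2.66]. Speed limits (rad/s): [2.39, 2.39, 2.79, 3.14, 3.14, 3.14].

### API

Orientations are given as a rotation vector (axis times angle).
In Python, from plant import robot gives the robot as it stands.
- The arm moves only by the tool arm_command, never from a script. Its argument "targets" is a list of rows, each an object of numbers: "x", "y", "z": the shift along the world's x, y, z in units of 500 mm (1.0 is 500 mm); "rx", "ry", "rz": the turn, a rotation vector about the world's x, y, z in units of 2 rad (1.0 is 2 rad); "claw": the closure in counts, from 0 (fully open) to 255 (shut). In form: [{"x": .., "y": .., "z": .., "rx": .., "ry": .., "rz": .., "claw": ..}, ...]. A call has 1 to 10 rows; each row is the pose to reach, as a shift and turn from the pose commanded when the call began; what a row does not reach only later rows make up. A row lasts 1/12 s, in which the tool goes at most 41.7 mm and 7.16 degrees, less where a joint would pass 70% of its speed; a pose out of reach is approached as far as the arm can. A call with a number of a shift or a turn outside -1 to 1 is refused whole. A call with a gripper value outside its range is refused whole. The fingers move at their own pace and stop on an object; "squeeze" is the grip in N (left out, the last holds). Time passes only in rows, so rows that repeat a pose let the fingers close. It gives the time, the measured TCP pose, the force, the opening and the grip force at its end, in the units of the state.
- robot.read_state(): the state, without advancing time (a new reading comes with each control period).
- robot.read_camera(name): name is "scene" or "top" or "wrist"; returns (picture, depth): 480x640x3 uint8, red, green, blue; 480x640 float32, m along the optical axis (not along the pixel's ray), 0 where there is no reading.
- robot.get_calibration(name): a dict with "intrinsics" (3x3 intrinsics, pixels), "origin" and "orientation" of the camera in the world. Camera axes: x right, y up, looking along -z (the intrinsics and any distortion apply to the point x, -y, -z); pixel columns grow to the right and rows downward; lengths in m; the calibration is good to about 2 mm. A picture is of the moment at which its call begins: read the wrist's pose just before it. get_calibration takes no time and is no camera call; for the wrist camera it gives the pose at the moment of the call.
- robot.close_job(): hands the job in; it is judged then, once.
The state is a dict: "t": time; "q": joint angles; "dq": joint speeds; "joint_torque": joint torques, N m; "tool_pos": TCP position; "orientation": TCP orientation; "force": force on the tool from outside, world axes, zero at the start; "wrist_torque": the same for the moment, N m; "opening": finger opening in m; "gripper_force": force on a finger pad.
Only numpy, scipy, OpenCV 4.12 (cv2) and the standard library are available. Lean on these libraries where they do the work, as an engineer would, in place of code of your own. Each camera call takes 0.05 s, during which the arm holds its last target. There are 200 camera calls.

## Working session

There is one attempt and no reset: what is moved stays moved. The work goes in short steps, Python scripts to look and compute and a tool call to move; the robot and the scene stay as the last step left them, time stands still between calls to the robot, and variables do not carry over. Pictures are saved under pics/ and viewed, at most 10 in all, crops included, and the job is handed in when it is done.

Besides the shell and the picture viewer there is one more tool, called as a command line: name --argument value ..., lists and objects as JSON in quotes. arm_command: Moves the arm, as the interface text tells. Shifts and turns lie within -1 to 1; 1 stands for 500 mm of shift or 2 rad of turn. Its arguments: {"type":"object","properties":{"targets":{"type":"array","items":{"type":"object","properties":{"x":{"type":"number","minimum":-1,"maximum":1},"y":{"type":"number","minimum":-1,"maximum":1},"z":{"type":"number","minimum":-1,"maximum":1},"rx":{"type":"number","minimum":-1,"maximum":1},"ry":{"type":"number","minimum":-1,"maximum":1},"rz":{"type":"number","minimum":-1,"maximum":1},"claw":{"type":"number"}}}},"squeeze":{"type":"number"}},"required":["targets"]}

```bash
mkdir -p pics; cat > h.py <<'E'
import numpy as np, cv2
from scipy.spatial.transform import Rotation as R
from plant import robot
def cal(n):
    c=robot.get_calibration(n); o=np.array(c["orientation"],float)
    M=o if o.shape==(3,3) else (R.from_rotvec(o).as_matrix() if o.size==3 else R.from_quat(o).as_matrix())
    return np.array(c["intrinsics"]),np.array(c["origin"]),M
def ray(c,u,v):
    K,o,M=c; d=np.linalg.inv(K)@[u,v,1]; return M@np.array([d[0],-d[1],-d[2]])
def onz(c,u,v,z):
    d=ray(c,u,v); return c[1]+d*(z-c[1][2])/d[2]
def cloud(c,D):
    K,o,M=c; v,u=np.mgrid[:D.shape[0],:D.shape[1]]
    P=np.stack([(u-K[0,2])/K[0,0]*D,-(v-K[1,2])/K[1,1]*D,-D],-1)
    return P@M.T+o
E
python3 - <<'E'
from h import *
for n in("top","scene"):
    print(n,robot.get_calibration(n))
    c=cal(n); im,D=robot.read_camera(n); np.savez(f'pics/{n}.npz',im=im,D=D)
    cv2.imwrite(f'pics/{n}.png',im[...,::-1])
print(robot.read_state())
E
```

```text
top {'intrinsics': array([[619.70669134,   0.        , 321.30498679],
       [  0.        , 619.70669134, 245.30613669],
       [  0.        ,   0.        ,   1.        ]]), 'origin': array([0.19481765, 0.02824589, 1.76647086]), 'orientation': array([ 0.17323336, -0.17062097, -1.56483076])}
scene {'intrinsics': array([[436.72423429,   0.        , 317.84320155],
       [  0.        , 436.72423429, 243.79313715],
       [  0.        ,   0.        ,   1.        ]]), 'origin': array([-0.15165706, -0.50137835,  0.79481004]), 'orientation': array([ 0.81881786, -0.40820075, -0.91965163])}
{'t': 0.1, 'q': array([ 1.17258080e+00,  1.31097623e-01,  1.48913618e+00,  7.74715619e-06,
        1.52299586e+00, -8.54117718e-02]), 'dq': array([-2.16784388e-03, -2.08331949e-03, -4.40992633e-03,  4.97660373e-04,
        7.24826222e-04,  4.78789122e-05]), 'joint_torque': array([ 1.18931621e-03, -5.61337423e+01, -4.93101203e+01,  7.70216435e-02,
        2.90747843e-02, -8.08016352e-05]), 'tool_pos': array([0.1844344 , 0.57045078, 0.23170395]), 'orientation': array([-4.89288431e-01, -3.10285110e+00,  2.49337225e-03]), 'force': array([-0.26453272,  0.56956741, -0.69344555]), 'wrist_torque': array([0.01598417, 0.03077981, 0.0479874 ]), 'gripper_force': 0.0, 'opening': 0.09289694803106623}
```

View pics/top.png

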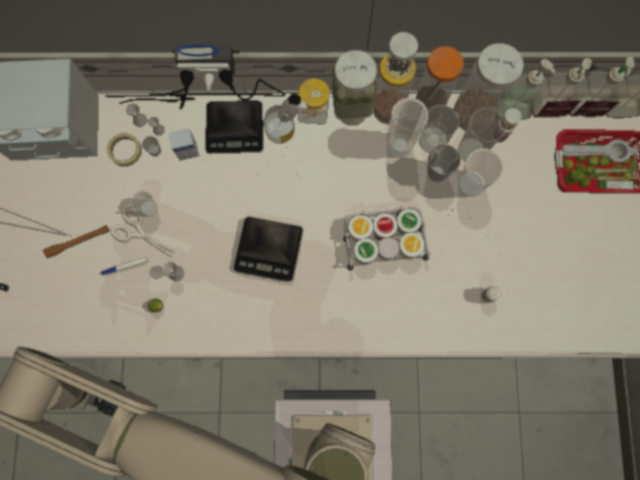

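View pics/scene.png

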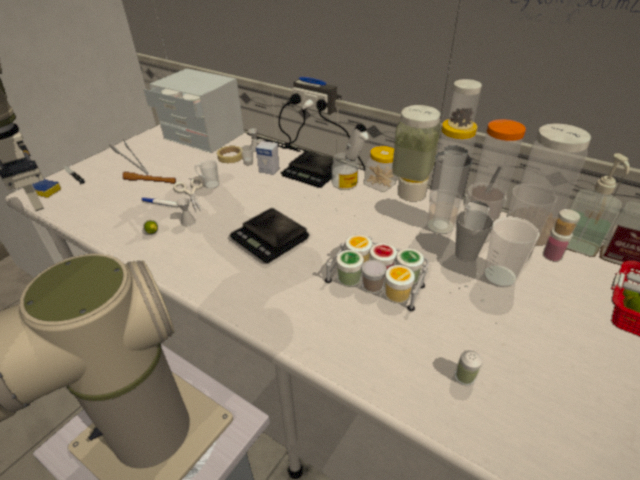

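The top view shows the pack with the grey pot cap at about (389,247), jars at (366,250), (411,244), (360,227), (385,225) and (409,221), and the near scale at (268,248). The shaker is at (490,295). The scene view agrees.

```bash
python3 - <<'E'
from h import *
c=cal("top"); f=np.load('pics/top.npz'); im,D=f['im'],f['D']
P=cloud(c,D)
for n,u,v,z in [("pot",389,247,.065),("left",366,250,.072),("right",411,244,.07),("bl",360,227,.07),("behind",385,225,.068),("br",409,221,.072),("shaker",490,294,.07)]:
    print(n,onz(c,u,v,z).round(4),'depthpt',P[v,u].round(4))
# rail corners/scale by mask
hsv=cv2.cvtColor(im,cv2.COLOR_RGB2HSV); m=(hsv[...,2]<70).astype(np.uint8); m[:200]=0;m[300:]=0;m[:,:220]=0;m[:,315:]=0
cs=max(cv2.findContours(m,0,2)[0],key=cv2.contourArea); r=cv2.minAreaRect(cs); print(r)
for b in cv2.boxPoints(r): print(onz(c,*b,.03).round(4))
print(onz(c,*r[0],.03))
sat=np.where((P[...,2]>.03)&(P[...,2]<.045)); 
k=(m>0); print('scale top z',np.median(P[k][:,2]))
cr=cv2.resize(im[195:285,320:440],None,fx=5,fy=5,interpolation=cv2.INTER_CUBIC); cv2.imwrite('pics/crop.png',cr[...,::-1])
E
```

```text
pot [ 0.5684 -0.1593  0.065 ] depthpt [ 0.5682 -0.1592  0.0655]
left [ 0.5583 -0.094   0.072 ] depthpt [ 0.5582 -0.094   0.0725]
right [ 0.5758 -0.2207  0.07  ] depthpt [ 0.5745 -0.2198  0.0758]
bl [ 0.6251 -0.0783  0.07  ] depthpt [ 0.6272 -0.0788  0.062 ]
behind [ 0.6314 -0.1492  0.068 ] depthpt [ 0.6295 -0.1485  0.0752]
br [ 0.642  -0.2169  0.072 ] depthpt [ 0.6416 -0.2167  0.0733]
shaker [ 0.4344 -0.4337  0.07  ] depthpt [ 0.435  -0.4349  0.0655]
((267.4679260253906, 248.83773803710938), (60.20092010498047, 55.409420013427734), 10.619654655456543)
[0.508 0.283 0.03 ]
[0.6684 0.2582 0.03  ]
[0.635  0.0863 0.03  ]
[0.4759 0.1143 0.03  ]
[0.57101928 0.18539241 0.03      ]
scale top z 0.0348055933516227
```

View pics/crop.png

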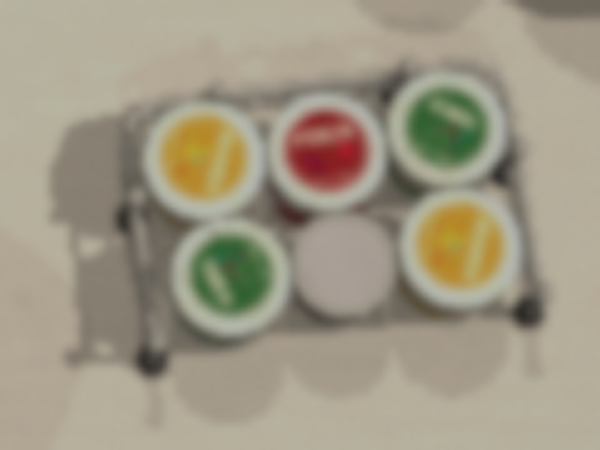

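arm_command --targets '[{"x":0.37,"y":-0.73,"rz":0.227,"claw":255},{"x":0.37,"y":-0.73,"rz":0.227,"claw":255},{"x":0.37,"y":-0.73,"rz":0.227,"claw":255},{"x":0.37,"y":-0.73,"rz":0.227,"claw":255},{"x":0.37,"y":-0.73,"rz":0.227,"claw":255},{"x":0.37,"y":-0.73,"rz":0.227,"claw":255},{"x":0.37,"y":-0.73,"rz":0.227,"claw":255},{"x":0.37,"y":-0.73,"rz":0.227,"claw":255},{"x":0.37,"y":-0.73,"rz":0.227,"claw":255},{"x":0.37,"y":-0.73,"rz":0.227,"claw":255}]'

```text
schema error: expected keys x, y, z, rx, ry, rz, claw
```

arm_command --targets '[{"x":0.37,"y":-0.73,"z":0,"rx":0,"ry":0,"rz":0.227,"claw":255},{"x":0.37,"y":-0.73,"z":0,"rx":0,"ry":0,"rz":0.227,"claw":255},{"x":0.37,"y":-0.73,"z":0,"rx":0,"ry":0,"rz":0.227,"claw":255},{"x":0.37,"y":-0.73,"z":0,"rx":0,"ry":0,"rz":0.227,"claw":255},{"x":0.37,"y":-0.73,"z":0,"rx":0,"ry":0,"rz":0.227,"claw":255},{"x":0.37,"y":-0.73,"z":0,"rx":0,"ry":0,"rz":0.227,"claw":255},{"x":0.37,"y":-0.73,"z":0,"rx":0,"ry":0,"rz":0.227,"claw":255},{"x":0.37,"y":-0.73,"z":0,"rx":0,"ry":0,"rz":0.227,"claw":255},{"x":0.37,"y":-0.73,"z":0,"rx":0,"ry":0,"rz":0.227,"claw":255},{"x":0.37,"y":-0.73,"z":0,"rx":0,"ry":0,"rz":0.227,"claw":255}]'

```text
t: 0.93
tool_pos: [0.37, 0.2036, 0.2324]
orientation: [-0.221, 3.134, -0.001]
force: [0.8, 0.9, 0.2]
opening: 0.031
gripper_force: 0.0
```

arm_command --targets '[{"x":0.32,"y":-0.736,"z":0,"rx":0,"ry":0,"rz":0,"claw":255},{"x":0.32,"y":-0.736,"z":0,"rx":0,"ry":0,"rz":0,"claw":255},{"x":0.32,"y":-0.736,"z":0,"rx":0,"ry":0,"rz":0,"claw":255},{"x":0.32,"y":-0.736,"z":0,"rx":0,"ry":0,"rz":0,"claw":255},{"x":0.32,"y":-0.736,"z":0,"rx":0,"ry":0,"rz":0,"claw":255},{"x":0.32,"y":-0.736,"z":0,"rx":0,"ry":0,"rz":0,"claw":255},{"x":0.32,"y":-0.736,"z":0,"rx":0,"ry":0,"rz":0,"claw":255},{"x":0.32,"y":-0.736,"z":0,"rx":0,"ry":0,"rz":0,"claw":255},{"x":0.32,"y":-0.736,"z":0,"rx":0,"ry":0,"rz":0,"claw":255},{"x":0.32,"y":-0.736,"z":0,"rx":0,"ry":0,"rz":0,"claw":255}]'

```text
t: 1.77
tool_pos: [0.53, -0.1658, 0.2319]
orientation: [0.219, -3.133, 0.001]
force: [1.2, 0.6, -0.1]
opening: 0.0006
gripper_force: 0.0
```

```bash
python3 - <<'E'
from h import *
s=robot.read_state();print(s['tool_pos'],s['orientation'],s['force'],s['opening'])
c=cal("wrist"); im,D=robot.read_camera("wrist"); np.savez('pics/w1.npz',im=im,D=D,K=c[0],o=c[1],M=c[2]); print(c)
cv2.imwrite('pics/w1.png',im[...,::-1])
E
```

```text
[ 0.53001117 -0.16576074  0.23191672] [ 2.18579458e-01 -3.13338966e+00  8.96047973e-04] [ 1.21972428  0.64130367 -0.05770895] 0.0006158732295293067
(array([[409.04532337,   0.        , 322.57228944],
       [  0.        , 409.04532337, 241.66132309],
       [  0.        ,   0.        ,   1.        ]]), array([ 0.45416497, -0.1769351 ,  0.38393741]), array([[-0.13922117, -0.95389346, -0.26590363],
       [ 0.99026057, -0.13443757, -0.03620153],
       [-0.00121504, -0.2683539 ,  0.96331963]]))
```

View pics/w1.png

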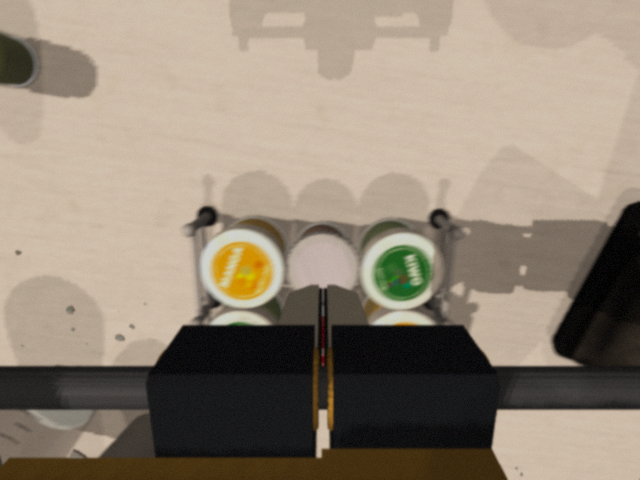

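The wrist view is well aligned with the rail. The cap is centred near (323,267), with the jar lids at (243,268) and (402,271).

```bash
python3 - <<'E'
from h import *
f=np.load('pics/w1.npz'); im,D=f['im'],f['D']; c=(f['K'],f['o'],f['M']); P=cloud(c,D)
for z in(.062,.069): print(z,'front',onz(c,323,233,z).round(4),'L',onz(c,358,267,z).round(4),'R',onz(c,289,267,z).round(4))
for u,v in[(323,250),(323,265),(323,280),(310,265),(336,265)]: print(P[v,u].round(4),im[v,u])
print('jarR',onz(c,243,268,.07).round(4),'jarL',onz(c,402,271,.072).round(4))
print('posts',onz(c,207,214,.06).round(4),onz(c,439,214,.06).round(4))
m=(abs(P[...,2]-.0655)<.012)&(P[...,1]>-.19)&(P[...,1]<-.13)&(P[...,0]<.58)&(D>0)
print('capz',np.median(P[m&(P[...,0]>.55)][:,2]))
print([tuple(im[r,323]) for r in range(222,244,2)])
print([(x,im[262,x].tolist()) for x in range(280,300,2)],[(x,im[262,x].tolist()) for x in range(346,368,2)])
E
```

```text
0.062 front [ 0.5357 -0.1655  0.062 ] L [ 0.5606 -0.1326  0.062 ] R [ 0.5686 -0.1894  0.062 ]
0.069 front [ 0.534  -0.1658  0.069 ] L [ 0.5583 -0.1336  0.069 ] R [ 0.5661 -0.1892  0.069 ]
[ 0.549  -0.1636  0.0655] [194 175 168]
[ 0.5624 -0.1618  0.0635] [195 178 170]
[ 0.5755 -0.1599  0.0635] [195 177 172]
[ 0.5638 -0.1724  0.0638] [191 173 166]
[ 0.5611 -0.1511  0.0628] [196 179 174]
jarR [ 0.5718 -0.226   0.07  ] jarL [ 0.5557 -0.0983  0.072 ]
posts [ 0.5336 -0.2604  0.06  ] [ 0.5075 -0.075   0.06  ]
capz 0.06447357792024683
[(np.uint8(134), np.uint8(125), np.uint8(115)), (np.uint8(97), np.uint8(90), np.uint8(82)), (np.uint8(66), np.uint8(52), np.uint8(43)), (np.uint8(66), np.uint8(53), np.uint8(42)), (np.uint8(71), np.uint8(61), np.uint8(54)), (np.uint8(92), np.uint8(84), np.uint8(76)), (np.uint8(153), np.uint8(142), np.uint8(129)), (np.uint8(180), np.uint8(168), np.uint8(153)), (np.uint8(183), np.uint8(172), np.uint8(157)), (np.uint8(185), np.uint8(171), np.uint8(158)), (np.uint8(184), np.uint8(169), np.uint8(160))]
[(280, [189, 188, 176]), (282, [162, 159, 145]), (284, [127, 119, 106]), (286, [132, 121, 107]), (288, [161, 147, 135]), (290, [180, 168, 153]), (292, [187, 173, 161]), (294, [189, 174, 164]), (296, [193, 175, 167]), (298, [191, 174, 168])] [(346, [187, 171, 166]), (348, [187, 171, 163]), (350, [182, 168, 158]), (352, [179, 165, 151]), (354, [177, 164, 151]), (356, [167, 155, 143]), (358, [152, 139, 126]), (360, [142, 129, 117]), (362, [162, 156, 144]), (364, [189, 188, 177]), (366, [205, 207, 198])]
```

arm_command --targets '[{"x":0.101,"y":0.015,"z":0,"rx":0,"ry":0,"rz":0,"claw":255},{"x":0.101,"y":0.015,"z":0,"rx":0,"ry":0,"rz":0,"claw":255},{"x":0.101,"y":0.015,"z":-0.08,"rx":0,"ry":0,"rz":0,"claw":255},{"x":0.101,"y":0.015,"z":-0.16,"rx":0,"ry":0,"rz":0,"claw":255},{"x":0.101,"y":0.015,"z":-0.22,"rx":0,"ry":0,"rz":0,"claw":255},{"x":0.101,"y":0.015,"z":-0.26,"rx":0,"ry":0,"rz":0,"claw":255},{"x":0.101,"y":0.015,"z":-0.274,"rx":0,"ry":0,"rz":0,"claw":255},{"x":0.101,"y":0.015,"z":-0.274,"rx":0,"ry":0,"rz":0,"claw":255},{"x":0.101,"y":0.015,"z":-0.274,"rx":0,"ry":0,"rz":0,"claw":255}]'

```text
t: 2.57
tool_pos: [0.5806, -0.1546, 0.0966]
orientation: [-0.222, 3.133, -0.001]
force: [-0.5, -0.3, 0.8]
opening: 0.0004
gripper_force: 0.0
```

```bash
python3 - <<'E'
from h import *
s=robot.read_state();print(s['tool_pos'],s['force'],s['dq'])
E
```

```text
[ 0.58062781 -0.15458163  0.09664749] [-0.450445   -0.29336012  0.77436892] [-0.00146144 -0.02328048 -0.02742696  0.00065929 -0.00040366  0.00059133]
```

arm_command --targets '[{"x":0,"y":-0.007,"z":-0.012,"rx":0,"ry":0,"rz":0,"claw":255},{"x":0,"y":-0.007,"z":-0.022,"rx":0,"ry":0,"rz":0,"claw":255},{"x":0,"y":-0.007,"z":-0.024,"rx":0,"ry":0,"rz":0,"claw":255},{"x":0,"y":-0.007,"z":-0.026,"rx":0,"ry":0,"rz":0,"claw":255},{"x":0,"y":-0.007,"z":-0.027,"rx":0,"ry":0,"rz":0,"claw":255},{"x":0,"y":-0.007,"z":-0.028,"rx":0,"ry":0,"rz":0,"claw":255},{"x":0,"y":-0.007,"z":-0.028,"rx":0,"ry":0,"rz":0,"claw":255}]'

```text
t: 3.15
tool_pos: [0.5802, -0.1581, 0.0818]
orientation: [-0.222, 3.134, -0.0]
force: [0.2, -0.3, -0.1]
opening: 0.0
gripper_force: 0.0
```

arm_command --targets '[{"x":0,"y":0,"z":-0.001,"rx":0,"ry":0,"rz":0,"claw":255},{"x":0,"y":0,"z":-0.002,"rx":0,"ry":0,"rz":0,"claw":255},{"x":0,"y":0,"z":-0.003,"rx":0,"ry":0,"rz":0,"claw":255},{"x":0,"y":0,"z":-0.003,"rx":0,"ry":0,"rz":0,"claw":255},{"x":0,"y":0,"z":-0.003,"rx":0,"ry":0,"rz":0,"claw":255}]'

```text
t: 3.57
tool_pos: [0.5801, -0.1581, 0.0801]
orientation: [0.222, -3.134, -0.0]
force: [-0.7, -0.4, 0.8]
opening: 0.0
gripper_force: 0.0
```

arm_command --targets '[{"x":0,"y":0,"z":-0.001,"rx":0,"ry":0,"rz":0,"claw":255},{"x":0,"y":0,"z":-0.002,"rx":0,"ry":0,"rz":0,"claw":255},{"x":0,"y":0,"z":-0.002,"rx":0,"ry":0,"rz":0,"claw":255},{"x":0,"y":0,"z":-0.002,"rx":0,"ry":0,"rz":0,"claw":255}]'

```text
t: 3.9
tool_pos: [0.5802, -0.1581, 0.0792]
orientation: [-0.222, 3.134, -0.0]
force: [-0.2, -0.0, 0.1]
opening: 0.0005
gripper_force: 0.2
```

arm_command --targets '[{"x":0,"y":0,"z":-0.001,"rx":0,"ry":0,"rz":0,"claw":255},{"x":0,"y":0,"z":-0.002,"rx":0,"ry":0,"rz":0,"claw":255},{"x":0,"y":0,"z":-0.002,"rx":0,"ry":0,"rz":0,"claw":255},{"x":0,"y":0,"z":-0.002,"rx":0,"ry":0,"rz":0,"claw":255}]'

```text
t: 4.23
tool_pos: [0.5806, -0.1582, 0.0792]
orientation: [-0.222, 3.133, -0.001]
force: [-1.8, 1.3, 6.6]
opening: 0.0004
gripper_force: 3.2
```

arm_command --targets '[{"x":0,"y":0,"z":-0.0006,"rx":0,"ry":0,"rz":0,"claw":255},{"x":0,"y":0,"z":-0.0006,"rx":0,"ry":0,"rz":0,"claw":255},{"x":0,"y":0,"z":-0.0006,"rx":0,"ry":0,"rz":0,"claw":255}]'

```text
t: 4.48
tool_pos: [0.5807, -0.1583, 0.0792]
orientation: [-0.222, 3.132, -0.001]
force: [-2.2, 0.7, 8.5]
opening: 0.0002
gripper_force: 4.1
```

arm_command --targets '[{"x":0,"y":0,"z":-0.0006,"rx":0,"ry":0,"rz":0,"claw":255},{"x":-0.002,"y":-0.0003,"z":-0.0006,"rx":0,"ry":0,"rz":0,"claw":255},{"x":-0.004,"y":-0.0006,"z":-0.0006,"rx":0,"ry":0,"rz":0,"claw":255},{"x":-0.007,"y":-0.001,"z":-0.0006,"rx":0,"ry":0,"rz":0,"claw":255},{"x":-0.01,"y":-0.0014,"z":-0.0006,"rx":0,"ry":0,"rz":0,"claw":255},{"x":-0.013,"y":-0.0018,"z":-0.0006,"rx":0,"ry":0,"rz":0,"claw":255},{"x":-0.016,"y":-0.0022,"z":-0.0006,"rx":0,"ry":0,"rz":0,"claw":255},{"x":-0.019,"y":-0.0027,"z":-0.0006,"rx":0,"ry":0,"rz":0,"claw":255},{"x":-0.022,"y":-0.0031,"z":-0.0006,"rx":0,"ry":0,"rz":0,"claw":255}]'

```text
t: 5.23
tool_pos: [0.5707, -0.1601, 0.0792]
orientation: [-0.221, 3.13, -0.002]
force: [2.3, 0.4, 6.8]
opening: 0.0004
gripper_force: 2.9
```

```bash
python3 - <<'E'
from h import *
s=robot.read_state();print(s['tool_pos'],s['force'])
c=cal("wrist"); im,D=robot.read_camera("wrist")
print('front',onz(c,323,[r for r in range(190,300) if im[r,323,0]>125 and im[r-8:r-2,323,0].min()<100][0],.0652))
print([(r,int(im[r,323,0])) for r in range(190,270,4)])
cv2.imwrite('pics/w2.png',im[...,::-1])
E
```

```text
[ 0.57067396 -0.16005678  0.07916587] [2.32384901 0.4416025  6.7755408 ]
front [ 0.52559504 -0.16702764  0.0652    ]
[(190, 183), (194, 165), (198, 83), (202, 89), (206, 144), (210, 177), (214, 178), (218, 185), (222, 190), (226, 193), (230, 192), (234, 189), (238, 191), (242, 190), (246, 191), (250, 190), (254, 191), (258, 190), (262, 122), (266, 121)]
```

View pics/w2.png

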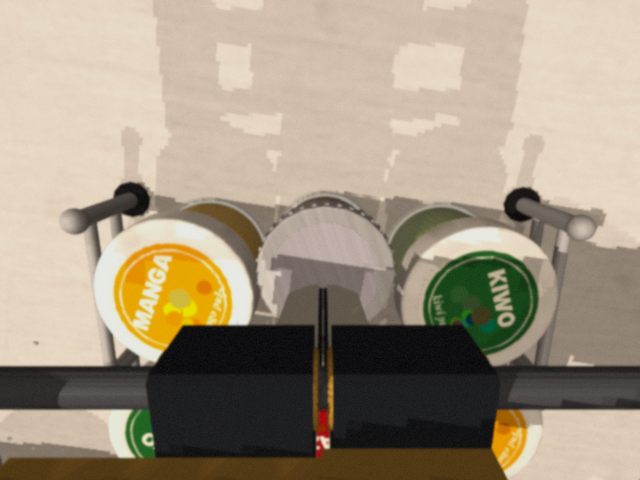

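The pot followed the finger by 10 mm: the front edge of the cap is at about (325,207) and both jar lids are undisturbed. I'll keep sliding, pressing slightly harder.

arm_command --targets '[{"x":-0.003,"y":-0.0004,"z":-0.0008,"rx":0,"ry":0,"rz":0,"claw":255},{"x":-0.007,"y":-0.001,"z":-0.0008,"rx":0,"ry":0,"rz":0,"claw":255},{"x":-0.012,"y":-0.0017,"z":-0.0008,"rx":0,"ry":0,"rz":0,"claw":255},{"x":-0.017,"y":-0.0024,"z":-0.0008,"rx":0,"ry":0,"rz":0,"claw":255},{"x":-0.022,"y":-0.0031,"z":-0.0008,"rx":0,"ry":0,"rz":0,"claw":255},{"x":-0.027,"y":-0.0038,"z":-0.0008,"rx":0,"ry":0,"rz":0,"claw":255},{"x":-0.032,"y":-0.0045,"z":-0.0008,"rx":0,"ry":0,"rz":0,"claw":255},{"x":-0.037,"y":-0.0052,"z":-0.0008,"rx":0,"ry":0,"rz":0,"claw":255},{"x":-0.042,"y":-0.0059,"z":-0.0008,"rx":0,"ry":0,"rz":0,"claw":255},{"x":-0.047,"y":-0.0066,"z":-0.0008,"rx":0,"ry":0,"rz":0,"claw":255}]'

```text
t: 6.12
tool_pos: [0.5475, -0.1635, 0.0791]
orientation: [-0.221, 3.129, -0.003]
force: [2.6, 0.3, 7.0]
opening: 0.0007
gripper_force: 3.7
```

arm_command --targets '[{"x":-0.004,"y":-0.0006,"z":-0.0006,"rx":0,"ry":0,"rz":0,"claw":255},{"x":-0.009,"y":-0.0013,"z":-0.0008,"rx":0,"ry":0,"rz":0,"claw":255},{"x":-0.014,"y":-0.002,"z":-0.0008,"rx":0,"ry":0,"rz":0,"claw":255},{"x":-0.019,"y":-0.0027,"z":-0.0008,"rx":0,"ry":0,"rz":0,"claw":255},{"x":-0.024,"y":-0.0034,"z":-0.0008,"rx":0,"ry":0,"rz":0,"claw":255},{"x":-0.029,"y":-0.0041,"z":-0.0008,"rx":0,"ry":0,"rz":0,"claw":255},{"x":-0.034,"y":-0.0048,"z":-0.0008,"rx":0,"ry":0,"rz":0,"claw":255},{"x":-0.039,"y":-0.0055,"z":-0.0008,"rx":0,"ry":0,"rz":0,"claw":255},{"x":-0.044,"y":-0.0062,"z":-0.0008,"rx":0,"ry":0,"rz":0,"claw":255},{"x":-0.049,"y":-0.0069,"z":-0.0008,"rx":0,"ry":0,"rz":0,"claw":255}]'

```text
t: 6.95
tool_pos: [0.5234, -0.1672, 0.0791]
orientation: [-0.221, 3.128, -0.003]
force: [2.9, 0.1, 8.8]
opening: 0.0006
gripper_force: 4.4
```

```bash
python3 - <<'E'
from h import *
s=robot.read_state();print(s['tool_pos'],s['force'])
c=cal("wrist"); im,D=robot.read_camera("wrist")
for r in range(160,262,6): print(r,int(im[r,323,0]),onz(c,323,r,.0652).round(4)[:2])
E
```

```text
[ 0.52344822 -0.16716189  0.07914162] [2.91467021 0.12032636 8.82303285]
160 203 [ 0.46   -0.1767]
166 200 [ 0.4623 -0.1764]
172 203 [ 0.4647 -0.1761]
178 205 [ 0.467  -0.1757]
184 198 [ 0.4694 -0.1754]
190 173 [ 0.4718 -0.1751]
196 119 [ 0.4743 -0.1747]
202 87 [ 0.4767 -0.1744]
208 175 [ 0.4792 -0.174 ]
214 176 [ 0.4817 -0.1736]
220 178 [ 0.4842 -0.1733]
226 184 [ 0.4867 -0.1729]
232 182 [ 0.4893 -0.1726]
238 179 [ 0.4919 -0.1722]
244 177 [ 0.4944 -0.1718]
250 180 [ 0.4971 -0.1714]
256 185 [ 0.4997 -0.1711]
```

arm_command --targets '[{"x":-0.007,"y":-0.001,"z":0,"rx":0,"ry":0,"rz":0,"claw":255},{"x":-0.014,"y":-0.002,"z":0,"rx":0,"ry":0,"rz":0,"claw":255},{"x":-0.021,"y":-0.003,"z":0,"rx":0,"ry":0,"rz":0,"claw":255},{"x":-0.028,"y":-0.004,"z":0,"rx":0,"ry":0,"rz":0,"claw":255},{"x":-0.035,"y":-0.005,"z":0,"rx":0,"ry":0,"rz":0,"claw":255},{"x":-0.042,"y":-0.006,"z":0,"rx":0,"ry":0,"rz":0,"claw":255},{"x":-0.049,"y":-0.007,"z":0,"rx":0,"ry":0,"rz":0,"claw":255},{"x":-0.056,"y":-0.008,"z":0,"rx":0,"ry":0,"rz":0,"claw":255},{"x":-0.06,"y":-0.0085,"z":0,"rx":0,"ry":0,"rz":0,"claw":255},{"x":-0.06,"y":-0.0085,"z":0,"rx":0,"ry":0,"rz":0,"claw":255}]'

```text
t: 7.83
tool_pos: [0.4932, -0.1715, 0.0791]
orientation: [-0.221, 3.129, -0.004]
force: [1.4, -0.4, 9.7]
opening: 0.0005
gripper_force: 5.0
```

arm_command --targets '[{"x":0,"y":0,"z":0.004,"rx":0,"ry":0,"rz":0,"claw":255},{"x":0,"y":0,"z":0.02,"rx":0,"ry":0,"rz":0,"claw":255},{"x":0,"y":0,"z":0.07,"rx":0,"ry":0,"rz":0,"claw":128},{"x":0,"y":0,"z":0.14,"rx":0,"ry":0,"rz":0,"claw":0},{"x":0,"y":0,"z":0.16,"rx":0,"ry":0,"rz":0,"claw":0},{"x":0,"y":0,"z":0.16,"rx":0,"ry":0,"rz":0,"claw":0},{"x":0,"y":0,"z":0.16,"rx":0,"ry":0,"rz":0,"claw":0},{"x":0,"y":0,"z":0.16,"rx":0,"ry":0,"rz":0,"claw":0},{"x":0,"y":0,"z":0.16,"rx":0,"ry":0,"rz":0,"claw":0}]'

```text
t: 8.58
tool_pos: [0.49, -0.1701, 0.1548]
orientation: [0.221, -3.131, -0.002]
force: [-0.3, 0.5, -0.6]
opening: 0.0424
gripper_force: 0.0
```

```bash
python3 - <<'E'
from h import *
s=robot.read_state();print(s['tool_pos'],s['force'],s['opening'])
c=cal("wrist"); im,D=robot.read_camera("wrist"); np.savez('pics/w3.npz',im=im,D=D,K=c[0],o=c[1],M=c[2])
cv2.imwrite('pics/w3.png',im[...,::-1])
E
```

```text
[ 0.48996091 -0.17013224  0.15477318] [-0.28126763  0.46572979 -0.61691522] 0.04238791865402644
```

View pics/w3.png

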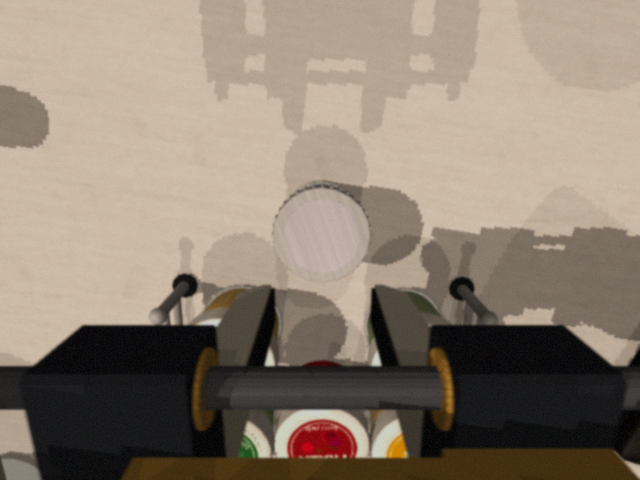

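The pot stands clear and upright, with its cap centred at (321,234), and the jars are in place.

```bash
python3 - <<'E'
from h import *
f=np.load('pics/w3.npz'); c=(f['K'],f['o'],f['M'])
for p in [(321,234),(273,234),(369,234),(321,186),(321,283)]: print(p,onz(c,*p,.0652).round(4))
s=robot.read_state(); print(s['tool_pos'])
c=cal("top"); im,D=robot.read_camera("top"); P=cloud(c,D)
m=(P[...,2]>.028)&(P[...,2]<.048)&(P[...,0]>.45)&(P[...,0]<.7)&(P[...,1]>.06)&(P[...,1]<.31)&(D>0)
r=cv2.minAreaRect(P[m][:,:2].astype(np.float32)*1000); print(r,cv2.boxPoints(r))
cv2.imwrite('pics/sc.png',cv2.resize(im[205:290,220:315],None,fx=6,fy=6,interpolation=cv2.INTER_CUBIC)[...,::-1])
E
```

```text
(321, 234) [ 0.4759 -0.1737  0.0652]
(273, 234) [ 0.4801 -0.2027  0.0652]
(369, 234) [ 0.4718 -0.1447  0.0652]
(321, 186) [ 0.4469 -0.1778  0.0652]
(321, 283) [ 0.5075 -0.1692  0.0652]
[ 0.49002181 -0.17014782  0.1548461 ]
((575.0274047851562, 182.15554809570312), (164.4327392578125, 162.59988403320312), 81.57950592041016) [[482.56436  112.730774]
 [643.41144   88.920166]
 [667.4905   251.58032 ]
 [506.64337  275.39093 ]]
```

View pics/sc.png

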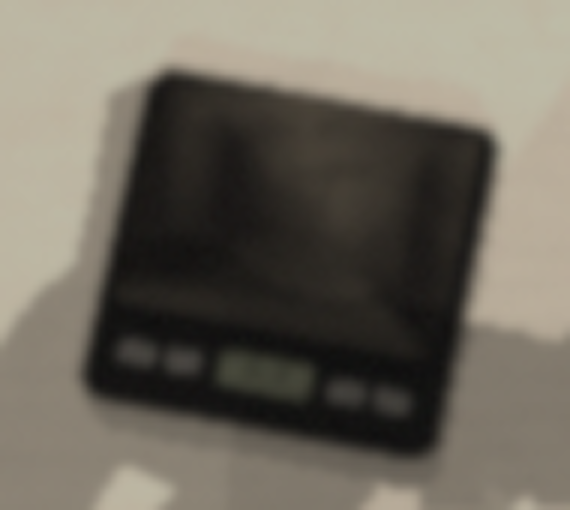

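The black scale fills the crop. The plate is centred near crop (308,215), which is about (271,241) in the full view. That puts the plate centre at about (0.594, 0.178).

arm_command --targets '[{"x":-0.025,"y":-0.007,"z":0,"rx":0,"ry":0,"rz":0,"claw":0},{"x":-0.025,"y":-0.007,"z":0,"rx":0,"ry":0,"rz":0,"claw":0},{"x":-0.025,"y":-0.007,"z":0,"rx":0,"ry":0,"rz":0,"claw":0},{"x":-0.025,"y":-0.007,"z":0,"rx":0,"ry":0,"rz":0,"claw":0},{"x":-0.025,"y":-0.007,"z":0,"rx":0,"ry":0,"rz":0,"claw":0},{"x":-0.025,"y":-0.007,"z":0,"rx":0,"ry":0,"rz":0,"claw":0},{"x":-0.025,"y":-0.007,"z":0,"rx":0,"ry":0,"rz":0,"claw":0},{"x":-0.025,"y":-0.007,"z":0,"rx":0,"ry":0,"rz":0,"claw":0}]'

```text
t: 9.35
tool_pos: [0.4788, -0.1741, 0.1567]
orientation: [-0.222, 3.134, 0.0]
force: [-0.4, 0.1, 0.8]
opening: 0.0929
gripper_force: 0.0
```

arm_command --targets '[{"x":-0.002,"y":0.001,"z":-0.07,"rx":0,"ry":0,"rz":0,"claw":0},{"x":-0.002,"y":0.001,"z":-0.14,"rx":0,"ry":0,"rz":0,"claw":0},{"x":-0.002,"y":0.001,"z":-0.2,"rx":0,"ry":0,"rz":0,"claw":0},{"x":-0.002,"y":0.001,"z":-0.24,"rx":0,"ry":0,"rz":0,"claw":0},{"x":-0.002,"y":0.001,"z":-0.258,"rx":0,"ry":0,"rz":0,"claw":0},{"x":-0.002,"y":0.001,"z":-0.26,"rx":0,"ry":0,"rz":0,"claw":0},{"x":-0.002,"y":0.001,"z":-0.26,"rx":0,"ry":0,"rz":0,"claw":0}]'

```text
t: 9.93
tool_pos: [0.4778, -0.1737, 0.0271]
orientation: [0.222, -3.134, -0.0]
force: [0.5, 0.8, 0.5]
opening: 0.0929
gripper_force: 0.0
```

arm_command --squeeze 15 --targets '[{"x":0,"y":0,"z":0,"rx":0,"ry":0,"rz":0,"claw":110},{"x":0,"y":0,"z":0,"rx":0,"ry":0,"rz":0,"claw":110},{"x":0,"y":0,"z":0,"rx":0,"ry":0,"rz":0,"claw":120},{"x":0,"y":0,"z":0,"rx":0,"ry":0,"rz":0,"claw":130},{"x":0,"y":0,"z":0,"rx":0,"ry":0,"rz":0,"claw":140},{"x":0,"y":0,"z":0,"rx":0,"ry":0,"rz":0,"claw":150},{"x":0,"y":0,"z":0,"rx":0,"ry":0,"rz":0,"claw":160},{"x":0,"y":0,"z":0,"rx":0,"ry":0,"rz":0,"claw":160}]'

```text
t: 10.6
tool_pos: [0.478, -0.1738, 0.0272]
orientation: [-0.222, 3.133, -0.001]
force: [-0.3, 0.0, 5.1]
opening: 0.0601
gripper_force: 15.0
```

arm_command --targets '[{"x":0,"y":0,"z":0.01,"rx":0,"ry":0,"rz":0,"claw":160},{"x":0,"y":0,"z":0.03,"rx":0,"ry":0,"rz":0,"claw":160},{"x":0,"y":0,"z":0.06,"rx":0,"ry":0,"rz":0,"claw":160},{"x":0,"y":0,"z":0.1,"rx":0,"ry":0,"rz":0,"claw":160},{"x":0,"y":0,"z":0.14,"rx":0,"ry":0,"rz":0,"claw":160},{"x":0,"y":0,"z":0.18,"rx":0,"ry":0,"rz":0,"claw":160},{"x":0,"y":0,"z":0.21,"rx":0,"ry":0,"rz":0,"claw":160},{"x":0,"y":0,"z":0.22,"rx":0,"ry":0,"rz":0,"claw":160},{"x":0,"y":0,"z":0.22,"rx":0,"ry":0,"rz":0,"claw":160}]'

```text
t: 11.35
tool_pos: [0.4787, -0.1742, 0.1388]
orientation: [-0.221, 3.131, -0.003]
force: [0.4, -0.1, -1.4]
opening: 0.0602
gripper_force: 15.0
```

arm_command --targets '[{"x":0.006,"y":0.02,"z":0,"rx":0,"ry":0,"rz":0,"claw":160},{"x":0.02,"y":0.06,"z":0,"rx":0,"ry":0,"rz":0,"claw":160},{"x":0.04,"y":0.12,"z":0,"rx":0,"ry":0,"rz":0,"claw":160},{"x":0.06,"y":0.18,"z":0,"rx":0,"ry":0,"rz":0,"claw":160},{"x":0.08,"y":0.24,"z":0,"rx":0,"ry":0,"rz":0,"claw":160},{"x":0.1,"y":0.3,"z":0,"rx":0,"ry":0,"rz":0,"claw":160},{"x":0.12,"y":0.36,"z":0,"rx":0,"ry":0,"rz":0,"claw":160},{"x":0.14,"y":0.42,"z":0,"rx":0,"ry":0,"rz":0,"claw":160},{"x":0.16,"y":0.48,"z":0,"rx":0,"ry":0,"rz":0,"claw":160},{"x":0.175,"y":0.53,"z":0,"rx":0,"ry":0,"rz":0,"claw":160}]'

```text
t: 12.18
tool_pos: [0.5642, 0.0943, 0.1347]
orientation: [0.223, -3.131, -0.001]
force: [0.5, -0.4, -0.8]
opening: 0.0601
gripper_force: 15.0
```

arm_command --targets '[{"x":0.016,"y":0.05,"z":0,"rx":0,"ry":0,"rz":0,"claw":160},{"x":0.032,"y":0.1,"z":0,"rx":0,"ry":0,"rz":0,"claw":160},{"x":0.046,"y":0.14,"z":0,"rx":0,"ry":0,"rz":0,"claw":160},{"x":0.055,"y":0.165,"z":0,"rx":0,"ry":0,"rz":0,"claw":160},{"x":0.058,"y":0.173,"z":0,"rx":0,"ry":0,"rz":0,"claw":160},{"x":0.058,"y":0.173,"z":0,"rx":0,"ry":0,"rz":0,"claw":160},{"x":0.058,"y":0.173,"z":0,"rx":0,"ry":0,"rz":0,"claw":160}]'

```text
t: 12.77
tool_pos: [0.5935, 0.1772, 0.1359]
orientation: [0.222, -3.132, 0.001]
force: [-0.0, 0.2, -0.8]
opening: 0.0601
gripper_force: 15.0
```

```bash
python3 - <<'E'
from h import *
s=robot.read_state();print(s['tool_pos'],s['force'],s['opening'],s['gripper_force'])
c=cal("wrist"); im,D=robot.read_camera("wrist"); np.savez('pics/w4.npz',im=im,D=D,K=c[0],o=c[1],M=c[2])
cv2.imwrite('pics/w4.png',im[...,::-1])
E
```

```text
[0.59353761 0.17721255 0.13591139] [-0.02162727  0.15207187 -0.78891044] 0.060111693359028155 14.999822357785888
```

View pics/w4.png

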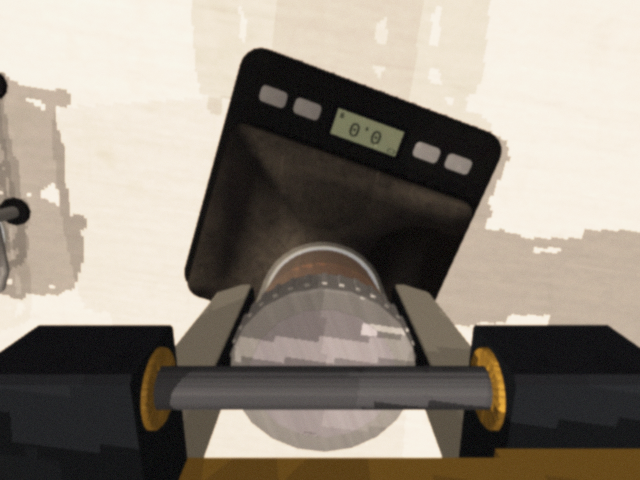

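The pot is held upright over the scale. The plate's front corners are at (240,122) and (472,210).

```bash
python3 - <<'E'
from h import *
f=np.load('pics/w4.npz'); c=(f['K'],f['o'],f['M'])
a=onz(c,240,122,.038)[:2]; b=onz(c,472,210,.038)[:2]
d=(b-a)/np.linalg.norm(b-a); n=np.array([-d[1],d[0]]); n*=np.sign(n[0])
print(a,b,np.linalg.norm(b-a),n,(a+b)/2+n*.059)
a=onz(c,248,48,.036)[:2]; b=onz(c,502,143,.036)[:2]; print(np.linalg.norm(b-a),(a+b)/2+n*.104)
E
```

```text
[0.52129055 0.11716354] [0.55325974 0.26434058] 0.1506091270147942 [ 0.97721194 -0.21226592] [0.59493065 0.17822837]
0.15845776188790783 [0.59754915 0.17339398]
```

arm_command --targets '[{"x":0.002,"y":0,"z":-0.04,"rx":0,"ry":0,"rz":0,"claw":160},{"x":0.002,"y":0,"z":-0.08,"rx":0,"ry":0,"rz":0,"claw":160},{"x":0.002,"y":0,"z":-0.11,"rx":0,"ry":0,"rz":0,"claw":160},{"x":0.002,"y":0,"z":-0.125,"rx":0,"ry":0,"rz":0,"claw":160},{"x":0.002,"y":0,"z":-0.132,"rx":0,"ry":0,"rz":0,"claw":160},{"x":0.002,"y":0,"z":-0.134,"rx":0,"ry":0,"rz":0,"claw":160},{"x":0.002,"y":0,"z":-0.134,"rx":0,"ry":0,"rz":0,"claw":160}]'

```text
t: 13.4
tool_pos: [0.5956, 0.1775, 0.0705]
orientation: [-0.221, 3.133, 0.0]
force: [0.6, 0.8, -0.7]
opening: 0.0602
gripper_force: 15.0
```

arm_command --targets '[{"x":0,"y":0,"z":-0.001,"rx":0,"ry":0,"rz":0,"claw":160},{"x":0,"y":0,"z":-0.002,"rx":0,"ry":0,"rz":0,"claw":160},{"x":0,"y":0,"z":-0.003,"rx":0,"ry":0,"rz":0,"claw":160},{"x":0,"y":0,"z":-0.003,"rx":0,"ry":0,"rz":0,"claw":160},{"x":0,"y":0,"z":-0.003,"rx":0,"ry":0,"rz":0,"claw":160}]'

```text
t: 13.82
tool_pos: [0.5952, 0.178, 0.0685]
orientation: [-0.222, 3.133, 0.0]
force: [-1.3, 0.1, -1.6]
opening: 0.0602
gripper_force: 15.0
```

arm_command --targets '[{"x":0,"y":0,"z":-0.001,"rx":0,"ry":0,"rz":0,"claw":160},{"x":0,"y":0,"z":-0.002,"rx":0,"ry":0,"rz":0,"claw":160},{"x":0,"y":0,"z":-0.003,"rx":0,"ry":0,"rz":0,"claw":160},{"x":0,"y":0,"z":-0.004,"rx":0,"ry":0,"rz":0,"claw":160},{"x":0,"y":0,"z":-0.004,"rx":0,"ry":0,"rz":0,"claw":160}]'

```text
t: 14.23
tool_pos: [0.5949, 0.1778, 0.066]
orientation: [0.222, -3.133, 0.0]
force: [-0.6, 0.1, -1.8]
opening: 0.0602
gripper_force: 15.0
```

arm_command --targets '[{"x":0,"y":0,"z":-0.001,"rx":0,"ry":0,"rz":0,"claw":160},{"x":0,"y":0,"z":-0.002,"rx":0,"ry":0,"rz":0,"claw":160},{"x":0,"y":0,"z":-0.002,"rx":0,"ry":0,"rz":0,"claw":160},{"x":0,"y":0,"z":-0.002,"rx":0,"ry":0,"rz":0,"claw":160}]'

```text
t: 14.57
tool_pos: [0.5951, 0.1778, 0.0652]
orientation: [0.222, -3.134, 0.0]
force: [-0.1, -0.7, -1.2]
opening: 0.0599
gripper_force: 15.0
```

arm_command --targets '[{"x":0,"y":0,"z":-0.001,"rx":0,"ry":0,"rz":0,"claw":160},{"x":0,"y":0,"z":-0.001,"rx":0,"ry":0,"rz":0,"claw":160},{"x":0,"y":0,"z":-0.001,"rx":0,"ry":0,"rz":0,"claw":160}]'

```text
t: 14.82
tool_pos: [0.5952, 0.1779, 0.0648]
orientation: [-0.222, 3.134, 0.0]
force: [0.7, 0.9, -0.2]
opening: 0.0602
gripper_force: 15.0
```

arm_command --targets '[{"x":0,"y":0,"z":-0.001,"rx":0,"ry":0,"rz":0,"claw":160},{"x":0,"y":0,"z":-0.0015,"rx":0,"ry":0,"rz":0,"claw":160},{"x":0,"y":0,"z":-0.0015,"rx":0,"ry":0,"rz":0,"claw":160}]'

```text
t: 15.07
tool_pos: [0.5956, 0.1779, 0.0648]
orientation: [-0.222, 3.133, 0.0]
force: [-2.1, -0.3, 4.7]
opening: 0.0604
gripper_force: 15.0
```

Contact with the plate, about 5 N. Releasing slowly, then retreating.

arm_command --targets '[{"x":0,"y":0,"z":0.0005,"rx":0,"ry":0,"rz":0,"claw":90},{"x":0,"y":0,"z":0.0005,"rx":0,"ry":0,"rz":0,"claw":60},{"x":0,"y":0,"z":0.0005,"rx":0,"ry":0,"rz":0,"claw":30},{"x":0,"y":0,"z":0.0005,"rx":0,"ry":0,"rz":0,"claw":0},{"x":0,"y":0,"z":0.0005,"rx":0,"ry":0,"rz":0,"claw":0},{"x":0,"y":0,"z":0.0005,"rx":0,"ry":0,"rz":0,"claw":0},{"x":0,"y":0,"z":0.0005,"rx":0,"ry":0,"rz":0,"claw":0}]'

```text
t: 15.65
tool_pos: [0.595, 0.1778, 0.064]
orientation: [0.222, -3.133, 0.0]
force: [0.2, -0.1, 0.1]
opening: 0.0919
gripper_force: 0.0
```

arm_command --targets '[{"x":0,"y":0,"z":0.01,"rx":0,"ry":0,"rz":0,"claw":0},{"x":0,"y":0,"z":0.04,"rx":0,"ry":0,"rz":0,"claw":0},{"x":0,"y":0,"z":0.1,"rx":0,"ry":0,"rz":0,"claw":0},{"x":0,"y":0,"z":0.16,"rx":0,"ry":0,"rz":0,"claw":0},{"x":0,"y":0,"z":0.22,"rx":0,"ry":0,"rz":0,"claw":0},{"x":-0.04,"y":0,"z":0.26,"rx":0,"ry":0,"rz":0,"claw":0},{"x":-0.1,"y":0,"z":0.26,"rx":0,"ry":0,"rz":0,"claw":0},{"x":-0.16,"y":0,"z":0.26,"rx":0,"ry":0,"rz":0,"claw":0},{"x":-0.16,"y":0,"z":0.26,"rx":0,"ry":0,"rz":0,"claw":0},{"x":-0.16,"y":0,"z":0.26,"rx":0,"ry":0,"rz":0,"claw":0}]'

```text
t: 16.48
tool_pos: [0.5139, 0.1779, 0.1946]
orientation: [-0.223, 3.133, -0.0]
force: [1.5, 0.5, 0.2]
opening: 0.093
gripper_force: 0.0
```

```bash
python3 - <<'E'
from h import *
s=robot.read_state();print(s['tool_pos'],s['force'],s['opening'])
im,D=robot.read_camera("wrist"); cv2.imwrite('pics/w5.png',im[...,::-1])
E
```

```text
[0.51388297 0.17794275 0.19456663] [1.48622294 0.52614024 0.15747341] 0.09299101231609667
```

View pics/w5.png

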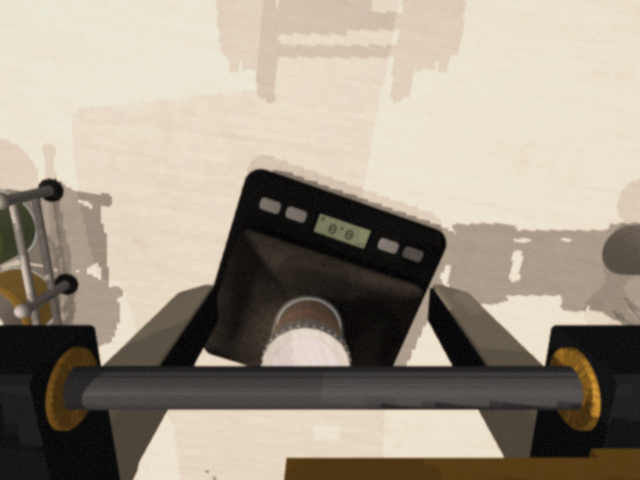

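The pot stands upright near the middle of the plate at about (307,340), and the gripper is clear of it.

```bash
python3 -c "
from plant import robot
print(robot.close_job())"
```

```text
the job is handed in; nothing more can be done
None
```

The pot was slid clear of the jars and set down softly, upright, near the middle of the scale plate. I saw no jar shift, the gripper is clear, and the job was handed in at about 16.5 s; no verdict came back, and the scale display still read 0.0 in my last picture.

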